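# Flip the four lid clips of a control box down

### The job

The lid of the control box on soft rubber feet is on but not fastened: flip its four open side clips down, one after another, until each is fully home, flat against the side of the box. Press firmly, but never with the force of a blow or a hard shove, and leave the parts standing around the box where they are.

Things in the scene. Friction and masses are not known exactly. Their poses are not given: they have to be found in the camera images.
- enclosure: Grey plastic control box with an off-white lid in place, 126 x 156 mm over the lid (its own x by y). Origin at the box's middle at bench level; x runs from its front (robot side) to its back, z up; it is turned up to 0.45 rad on the bench. Lid top 115 mm above the bench. Its soft rubber feet stand on a fixed metal plate, 150 x 180 x 8 mm. It cannot tip or lift.
- lid_center (a point): Centre of the lid's top face; moves with the box. Pushed sideways the box gives way, about 180 N/m, up to 18 mm from rest along its x and its y, then stops hard; let go, it springs back. So pushing a clip only to where the box's side was at rest leaves it well short of home: follow on until it is against its stop and the force rises.
- hinge_front (a point): Middle of the hinge line of the front clip, on the box's -x side, 107 mm above the bench, 3 mm outside the lid's edge; moves with the box. The clip is a plain white plastic flap with two thin dark ribs near its free edge, 60 mm wide along the hinge, 42 mm long from hinge to free edge, 5 mm thick, hinged at its mid-thickness.
- clip_front (a joint): Angle of the front clip: 0 = level, straight out; negative = up and out (starts -0.6 to 0.4); 1.57 = home, flat down the box's side, against a stop. Its snap hinge is stiff: 0.15 to 0.25 N m all the way (the clips differ), that is 5 to 8 N on a finger 30 mm from the hinge; it stays where it is left, so one that was not pressed fully home stays a little open.
- hinge_back (a point): Middle of the hinge line of the back clip, on the box's +x side, 107 mm above the bench, 3 mm outside the lid's edge; moves with the box. The clip is a plain white plastic flap with two thin dark ribs near its free edge, 60 mm wide along the hinge, 42 mm long from hinge to free edge, 5 mm thick, hinged at its mid-thickness.
- clip_back (a joint): Angle of the back clip: 0 = level, straight out; negative = up and out (starts -0.6 to 0.4); 1.57 = home, flat down the box's side, against a stop. Its snap hinge is stiff: 0.15 to 0.25 N m all the way (the clips differ), that is 5 to 8 N on a finger 30 mm from the hinge; it stays where it is left, so one that was not pressed fully home stays a little open.
- hinge_left (a point): Middle of the hinge line of the left clip, on the box's +y side, 107 mm above the bench, 3 mm outside the lid's edge; moves with the box. The clip is a plain white plastic flap with two thin dark ribs near its free edge, 60 mm wide along the hinge, 42 mm long from hinge to free edge, 5 mm thick, hinged at its mid-thickness.
- clip_left (a joint): Angle of the left clip: 0 = level, straight out; negative = up and out (starts -0.6 to 0.4); 1.57 = home, flat down the box's side, against a stop. Its snap hinge is stiff: 0.15 to 0.25 N m all the way (the clips differ), that is 5 to 8 N on a finger 30 mm from the hinge; it stays where it is left, so one that was not pressed fully home stays a little open.
- hinge_right (a point): Middle of the hinge line of the right clip, on the box's -y side, 107 mm above the bench, 3 mm outside the lid's edge; moves with the box. The clip is a plain white plastic flap with two thin dark ribs near its free edge, 60 mm wide along the hinge, 42 mm long from hinge to free edge, 5 mm thick, hinged at its mid-thickness.
- clip_right (a joint): Angle of the right clip: 0 = level, straight out; negative = up and out (starts -0.6 to 0.4); 1.57 = home, flat down the box's side, against a stop. Its snap hinge is stiff: 0.15 to 0.25 N m all the way (the clips differ), that is 5 to 8 N on a finger 30 mm from the hinge; it stays where it is left, so one that was not pressed fully home stays a little open.
- motor_center (a point): small black motor, 42 x 42 mm, 48 mm high with a thin 21 mm shaft on top, standing loose on the bench off a corner of the box; point at its centre. To be left alone
- valve_center (a point): small valve, 30 x 62 mm, 50 mm high, standing loose on the bench off a corner of the box; point at its centre. To be left alone
- bracket_center (a point): bare steel angle bracket, 60 x 45 mm, 55 mm high, standing loose on the bench off a corner of the box; point at its centre. To be left alone
- collar_center (a point): dark steel stepped collar, 48 mm across, 34 mm high, standing loose on the bench off a corner of the box; point at its centre. To be left alone

How it is judged:
By the outcome, as a careful person would: the job done as asked, in the order asked, and still so for the second after the job is handed in, with the robot touching nothing.
It also fails if it takes over 72 s, if anything falls off the work surface, if the arm or the gripper's body presses on something with over 40 N, if the wrist force passes 120 N, or if a joint passes its speed limit or range.

### The arm

A 7-joint arm with a two-finger parallel gripper is mounted at the origin on the work surface. World frame = base frame: x ahead of the robot, y to its left, z up, the work surface at z = 0. Lengths are in m, angles in rad, forces in N, time in s.
With the tool pointing down it reaches from about 0.425 to 0.825 m from the base axis. Payload 3.6 kg.
Tool frame: the origin (TCP) lies at the very end of the fingers, on their centre line; the grasp point (between the pads) lies 19 mm behind it (robot.grip_depth is the distance from the TCP to the grasp point, in m); z points along the fingers, y is the direction in which the jaws open and shut (so a half turn about z gives the same grasp; the last joint's range is limited). The gripper opens to 85 mm and grips with 20 to 120 N. Pads are 22 mm wide; open, the fingers measure 114 mm over their backs; the gripper's body (76 mm by 85 mm) begins 54 mm behind the grasp point. The pads swing forward as they close: fully open they stand 13 mm farther back than shut.
Start: joints at [1.276, 0.615, -0.013, 1.423, 0.008, 1.103, -0.04], TCP at [0.172, -0.627, 0.205] pointing down, gripper open.
Joint ranges: [-3.12, 3.12], [-0.3, 2.06], [-1.34, 1.32], [0.26, 2.42], [-1.36, 4.5], [0.01, 1.98], [-2.84, 2.84]. Speed limits (rad/s): [2.79, 2.79, 3.14, 3.14, 3.14, 3.14, 3.14].

### API

Orientations are given as a 3x3 rotation matrix whose columns are the frame's x, y, z axes.
In Python, from plant import robot gives the robot as it stands. The module is installed in compiled form; this text tells all that it offers.
- The arm moves only by the shell command python3 -m creep 'ROWS'. ROWS is JSON, a list of rows, each a list of 3 entries, a list of its own where there are three numbers: the turn, a rotation vector about the tool's x, y, z in rad, then the shift along the tool's x, y, z in mm, then the finger opening in mm, from 0 to 85.4. In form: [[[ax, ay, az], [x, y, z], claw], ...]. A call has 1 to 20 rows; each row shifts and turns the commanded pose from where the row before left it, along the tool's axes as they then stand; what a row does not reach is not made up. A row lasts 1/12 s, in which the tool goes at most 41.7 mm and 7.16 degrees, less where a joint would pass 70% of its speed; a pose out of reach is approached as far as the arm can. A call is refused whole if a number of a shift passes 41.7 or a number of a turn 0.125, either way. A call with a gripper value outside its range is refused whole. The fingers move at their own pace and stop on an object; the grip force is fixed at half the most. Time passes only in rows, so rows that do not move let the fingers close. It gives the time, the measured TCP pose, the force and the opening at its end, in the units of the state.
- robot.get_obs(): the state, without advancing time (a new reading comes with each control period).
- robot.read_camera(name): name is "side" or "top"; returns the picture (480x640x3 uint8, red, green, blue); there is no depth.
- robot.camera_params(name): a dict with "intrinsics" (3x3 intrinsics, pixels), "R" (3x3) and "t" (3): a world point X has camera coordinates R X + t. Camera axes: x right, y down, z forward; pixel columns grow to the right and rows downward; lengths in m; the calibration is good to about 2 mm. A picture is of the moment at which its call begins. camera_params takes no time and is no camera call.
- robot.hand_in(): hands the job in, once; it reports no verdict.
The state is a dict: "time_s": time; "joints": joint angles; "qd": joint speeds; "tau": joint torques, N m; "tcp_pos": TCP position; "eef_rot": TCP orientation; "wrist_force": force on the tool from outside, world axes, zero at the start; "ft_torque": the same for the moment, N m; "grip_width": finger opening in m.
Only numpy, scipy, OpenCV 4.12 (cv2) and the standard library are available. Lean on these libraries where they do the work, as an engineer would, in place of code of your own. Each camera call takes 0.05 s, during which the arm holds its last target.

## Working session

There is one attempt and no reset: what is moved stays moved. The work goes in short steps, Python scripts to look and compute and a shell command to move; the robot and the scene stay as the last step left them, time stands still between calls to the robot, and variables do not carry over. Pictures are saved under pics/ and viewed, and the job is handed in when it is done.

```bash
mkdir -p pics
python3 - <<'E'
from plant import robot
import cv2
o=robot.get_obs()
for k,v in o.items(): print(k,v)
for n in("top","side"):
    print(n,robot.camera_params(n))
    cv2.imwrite(f"pics/{n}0.png",robot.read_camera(n)[:,:,::-1])
E
```

```text
time_s 0.0
joints [ 1.27648254  0.61589107 -0.01264386  1.42491036  0.00807848  1.10342779
 -0.04040585]
qd [ 0.00043123  0.00028956  0.00048833 -0.00058334  0.00094344  0.00044135
  0.00138667]
tau [-5.36498446e-04 -4.69217062e+01  2.59326361e-01 -1.71035814e+01
  9.93990951e-03  9.57706216e-03 -6.33086543e-06]
tcp_pos [ 0.17180989 -0.62600457  0.20375265]
eef_rot [[ 9.64332270e-01  2.64693786e-01 -6.87871340e-04]
 [ 2.64694680e-01 -9.64329044e-01  2.49419505e-03]
 [-3.13638043e-06 -2.58730866e-03 -9.99996653e-01]]
wrist_force [ 0.27768802 -0.06789605 -0.13964271]
ft_torque [ 0.02732173 -0.0647333  -0.01322928]
grip_width 0.08547304605044034
top {'intrinsics': array([[495.4646142 ,   0.        , 316.02824105],
       [  0.        , 495.4646142 , 236.66603184],
       [  0.        ,   0.        ,   1.        ]]), 'R': array([[ 6.78427963e-04, -9.99984213e-01, -5.57798124e-03],
       [-9.94628403e-01, -9.74081252e-05, -1.03510053e-01],
       [ 1.03507876e-01,  5.61824268e-03, -9.94612766e-01]]), 't': array([0.02039545, 0.58503511, 0.86437558])}
side {'intrinsics': array([[496.27822343,   0.        , 317.98344294],
       [  0.        , 496.27822343, 236.79332888],
       [  0.        ,   0.        ,   1.        ]]), 'R': array([[-0.67357933, -0.73902079,  0.01179682],
       [-0.38853014,  0.34045735, -0.85623193],
       [ 0.62875689, -0.58132355, -0.51645688]]), 't': array([0.40524716, 0.29293604, 0.4419292 ])}
```

View pics/top0.png

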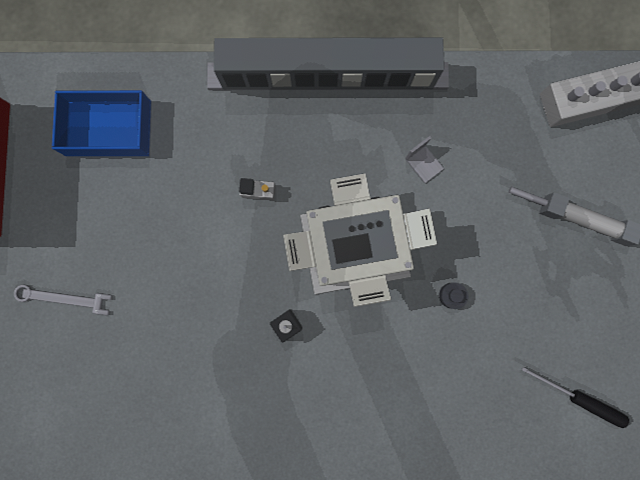

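View pics/side0.png

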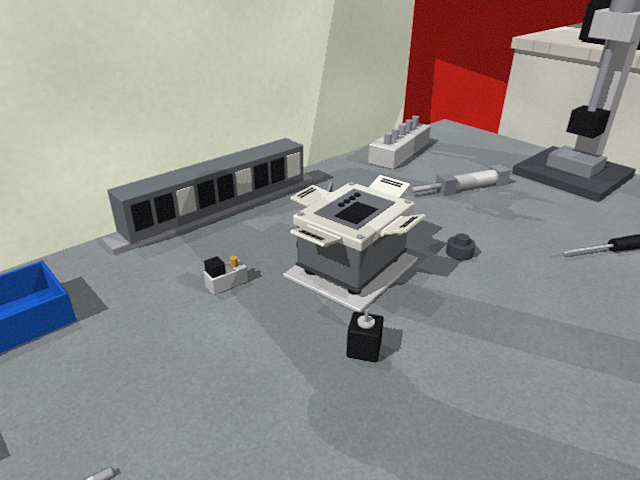

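The top view shows the box at about (358,240), with its four white clips at (350,187), (420,229), (370,291) and (297,251). The motor is at (286,326), the valve at (257,188), the bracket at (426,160) and the collar at (457,296). I'll enlarge it to read the corners.

Run:
```python
import cv2
a=cv2.imread("pics/top0.png")[160:320,260:460]; cv2.imwrite("pics/top0c.png",cv2.resize(a,None,fx=4,fy=3.75 if 0 else 3.75,interpolation=cv2.INTER_CUBIC))
a=cv2.imread("pics/side0.png")[165:315,270:470]; cv2.imwrite("pics/side0c.png",cv2.resize(a,None,fx=4,fy=4,interpolation=cv2.INTER_CUBIC))
```

```text
(no output)
```

View pics/top0c.png

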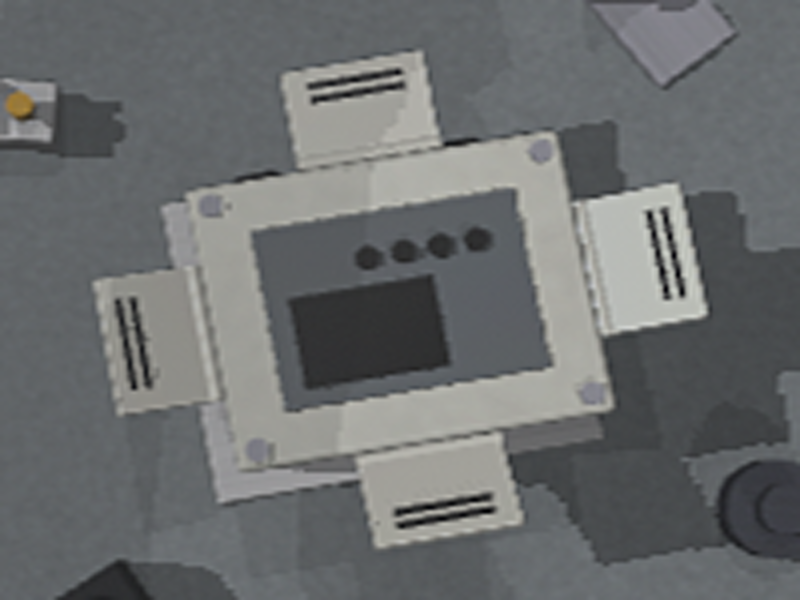

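View pics/side0c.png

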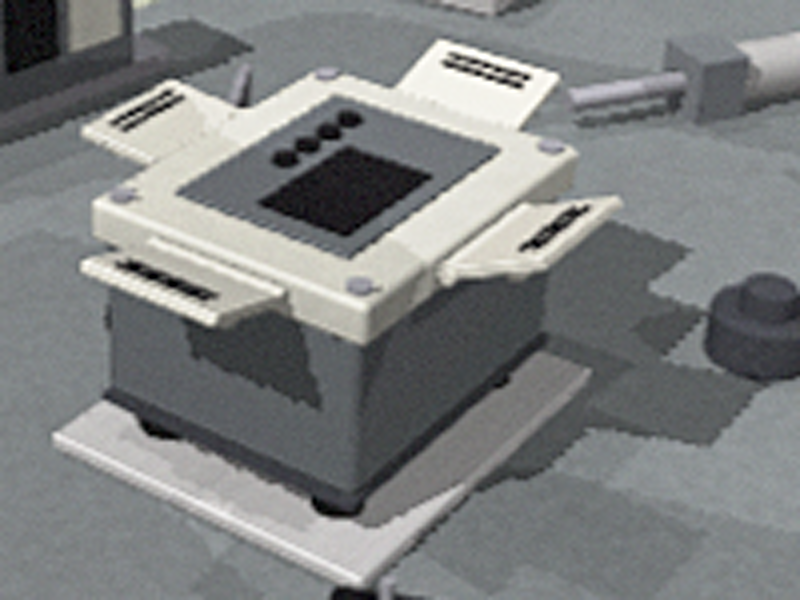

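```bash
cat > h.py <<'E'
import numpy as np
from plant import robot
from scipy.optimize import least_squares
P={n:robot.camera_params(n) for n in("top","side")}
def proj(n,X):
    p=P[n]; c=np.atleast_2d(X)@p["R"].T+p["t"]; q=c@p["intrinsics"].T; return q[:,:2]/q[:,2:]
def ray(n,px,z):
    p=P[n]; d=p["R"].T@np.linalg.solve(p["intrinsics"],[px[0],px[1],1]); C=-p["R"].T@p["t"]
    return C+d*(z-C[2])/d[2]
E
python3 - <<'E'
from h import *
tc=lambda L:np.array([[260+u/4,160+v/3.75] for u,v in L]); sc=lambda L:np.array([[270+u/4,165+v/4] for u,v in L])
lid=np.array([[63,78],[63,-78],[-63,-78],[-63,78]])/1e3
tl=tc([(185,195),(557,130),(612,408),(240,468)])
sl=sc([(93,205),(325,70),(580,150),(365,315)]) # FL? 
# side: left corner=back-left, top=back-right, right=front-right, near=front-left
def lp(q): 
    c,s=np.cos(q[2]),np.sin(q[2]); R=np.array([[c,-s],[s,c]])
    return np.c_[lid@R.T+q[:2],np.full(4,.115)]
f=lambda q:np.r_[(proj("top",lp(q))-tl).ravel(),(proj("side",lp(q))-sl).ravel()]
r=least_squares(f,[.55,-.08,.2]); print(r.x,r.fun.round(1))
q=r.x;c,s=np.cos(q[2]),np.sin(q[2])
dirs={"front":(-1,0,66),"back":(1,0,66),"left":(0,1,81),"right":(0,-1,81)}
T={"back":tc([(281,72),(423,51)]),"right":tc([(680,184),(707,317)]),"front":tc([(522,522),(378,548)]),"left":tc([(119,414),(95,281)])}
S={"back":sc([(83,128),(178,82)]),"right":sc([(438,40),(557,72)]),"front":sc([(620,203),(540,270)]),"left":sc([(217,320),(83,262)])}
for k,(dx,dy,e) in dirs.items():
    def pts(a):
        out=np.array([dx*c-dy*s,dx*s+dy*c,0]); h=np.array([q[0],q[1],.107])+out*e/1e3
        t=np.array([-out[1],out[0],0]); u=out*np.cos(a)-np.array([0,0,np.sin(a)]); n=out*np.sin(a)+np.array([0,0,np.cos(a)])
        m=h+u*.042+n*.0025
        return h,out,np.array([m-t*.03,m+t*.03]),m
    P_=lambda a:np.r_[(proj("top",pts(a)[2])[::1]-T[k]).ravel(),(proj("side",pts(a)[2])-S[k]).ravel()]
    best=min((least_squares(lambda v:P_(v[0]),[a0]) for a0 in(-.5,0,.4)),key=lambda r:r.cost)
    a=best.x[0];h,o,_,m=pts(a);print(k,"ang",a.round(2),"hinge",h.round(4),"out",o.round(3),"free",m.round(4),best.fun.round(1))
for n,p,z in(("motor",(286,326),.069),("valve",(257,188),.05),("bracket",(426,160),.0),("collar",(457,296),.034),("valvebase",(257,196),.01)): print(n,ray("top",p,z).round(3))
E
```

```text
[ 0.5708933  -0.05000738  0.17488109] [-0.9 -1.4 -0.6 -0.4  0.4  0.9 -1.3  1.6 -0.7 -1.5 -0.4 -1.4  1.2 -0.5
  1.2 -1.6]
front ang -0.35 hinge [ 0.5059 -0.0615  0.107 ] out [-0.985 -0.174  0.   ] free [ 0.468  -0.0682  0.1239] [-37.6   7.8  35.4  -5.7 -18.3  16.7  21.6 -16.2]
back ang 0.01 hinge [ 0.6359 -0.0385  0.107 ] out [0.985 0.174 0.   ] free [ 0.6773 -0.0312  0.1089] [ 34.3  -5.5 -36.6   6.2  22.4 -10.5 -24.1  13.3]
left ang -0.19 hinge [0.5568 0.0298 0.107 ] out [-0.174  0.985  0.   ] free [0.5497 0.0699 0.1173] [ -7.5 -35.7   4.7  36.  -33.9 -13.1  33.5  15.5]
right ang -0.19 hinge [ 0.585  -0.1298  0.107 ] out [ 0.174 -0.985  0.   ] free [ 0.5921 -0.1699  0.1174] [  6.2  35.8  -7.8 -35.6  31.7  10.9 -28.6  -6.3]
motor [0.429 0.071 0.069]
valve [0.67  0.126 0.05 ]
bracket [ 0.734 -0.188  0.   ]
collar [ 0.479 -0.23   0.034]
valvebase [0.663 0.131 0.01 ]
```

Run:
```python
from h import *
tc=lambda L:np.array([[260+u/4,160+v/3.75] for u,v in L]); sc=lambda L:np.array([[270+u/4,165+v/4] for u,v in L])
q=np.array([ 0.5709,-0.0500,0.1749]);c,s=np.cos(q[2]),np.sin(q[2])
dirs={"front":(-1,0,66),"back":(1,0,66),"left":(0,1,81),"right":(0,-1,81)}
T={"back":tc([(281,72),(423,51)]),"right":tc([(680,184),(707,317)]),"front":tc([(522,522),(378,548)]),"left":tc([(119,414),(95,281)])}
S={"back":sc([(83,128),(178,82)]),"right":sc([(438,40),(557,72)]),"front":sc([(620,203),(540,270)]),"left":sc([(217,320),(83,262)])}
for k,(dx,dy,e) in dirs.items():
    def pts(a):
        out=np.array([dx*c-dy*s,dx*s+dy*c,0]); h=np.array([q[0],q[1],.107])+out*e/1e3
        t=np.array([-out[1],out[0],0]); u=out*np.cos(a)-np.array([0,0,np.sin(a)]); n=out*np.sin(a)+np.array([0,0,np.cos(a)])
        m=h+u*.042+n*.0025
        return h,out,np.array([m+t*.03,m-t*.03]),m
    P_=lambda a:np.r_[(proj("top",pts(a)[2])-T[k]).ravel(),(proj("side",pts(a)[2])-S[k]).ravel()]
    best=min((least_squares(lambda v:P_(v[0]),[a0]) for a0 in(-.5,0,.4)),key=lambda r:r.cost)
    a=best.x[0];h,o,_,m=pts(a);print(k,"ang",a.round(2),"hinge",h.round(4),"free",m.round(4),best.fun.round(1))
```

```text
front ang -0.39 hinge [ 0.5059 -0.0615  0.107 ] free [ 0.4685 -0.0681  0.1252] [-0.5  0.9 -1.6  0.5  1.3 -0.4  1.4 -1. ]
back ang -0.06 hinge [ 0.6359 -0.0385  0.107 ] free [ 0.677  -0.0312  0.1119] [-1.   0.4 -1.  -0.2 -0.2  0.2 -1.2 -0.5]
left ang -0.24 hinge [0.5568 0.0298 0.107 ] free [0.5498 0.0694 0.1193] [-1.   0.5 -1.2 -0.4  0.2 -0.4 -0.2  0. ]
right ang -0.31 hinge [ 0.585  -0.1298  0.107 ] free [ 0.5918 -0.1684  0.1221] [-1.3 -0.4 -0.7  0.3  0.9 -0.6  1.8  0.7]
```

The lid fit gives centre (0.571, -0.050) and yaw 0.175. All four clip angles fit within about 2 px. I'll close the fingers and turn the tool so its x axis lies along the box's y. The right and left clips come first.

```bash
cat >> h.py <<'E'
q=np.array([0.5709,-0.0500,0.1749])
def st():
    o=robot.get_obs(); R=np.array(o["eef_rot"]); p=np.array(o["tcp_pos"])
    c,s=np.cos(q[2]),np.sin(q[2]); B=np.array([[c,-s,0],[s,c,0],[0,0,1]])
    print("t",round(o["time_s"],2),"box-frame tcp mm",(B.T@(p-[q[0],q[1],0])*1e3).round(1),"F box",(B.T@np.array(o["wrist_force"])).round(1),"yaw",round(np.arctan2(R[1,0],R[0,0]),3),"tilt",R[:2,2].round(3),"q",np.round(o["joints"],2))
    return o,R,p,B
def to(x,y,z):
    o,R,p,B=st(); w=B@np.array([x,y,z])/1e3+[q[0],q[1],0]; print("tool shift mm",(R.T@(w-p)*1e3).round(1))
E
python3 -m creep '[[[0,0,-0.123],[0,0,0],0],[[0,0,-0.123],[0,0,0],0],[[0,0,-0.123],[0,0,0],0],[[0,0,-0.123],[0,0,0],0],[[0,0,-0.123],[0,0,0],0],[[0,0,-0.123],[0,0,0],0],[[0,0,-0.123],[0,0,0],0],[[0,0,-0.123],[0,0,0],0],[[0,0,-0.123],[0,0,0],0],[[0,0,-0.123],[0,0,0],0],[[0,0,-0.123],[0,0,0],0],[[0,0,-0.123],[0,0,0],0],[[0,0,0],[0,0,0],0]]'
python3 -c "
from h import *
to(0,-122,165)"
```

```text
time_s: 1.18
tcp_pos: [0.1715, -0.6265, 0.2041]
eef_rot: [[-0.174, 0.985, -0.0], [0.985, 0.174, 0.002], [0.002, 0.0, -1.0]]
wrist_force: [-0.6, 0.4, 0.1]
grip_width: -0.0
t 1.18 box-frame tcp mm [-493.6 -498.2  204.1] F box [-0.5  0.5  0.1] yaw 1.746 tilt [-0.     0.002] q [ 1.49  0.64 -0.4   1.42  0.26  1.14  1.23]
tool shift mm [376.2 493.6  39.8]
```

```bash
python3 -m creep '[[[0,0,0],[10,13,0],0],[[0,0,0],[21,27,0],0],[[0,0,0],[21,27,0],0],[[0,0,0],[21,27,0],0],[[0,0,0],[21,27,0],0],[[0,0,0],[21,27,0],0],[[0,0,0],[21,27,0],0],[[0,0,0],[21,27,0],0],[[0,0,0],[21,27,0],0],[[0,0,0],[21,27,0],0],[[0,0,0],[21,27,0],0],[[0,0,0],[21,27,0],0],[[0,0,0],[21,27,0],0],[[0,0,0],[21,27,0],0],[[0,0,0],[21,27,0],0],[[0,0,0],[21,27,0],0],[[0,0,0],[21,27,0],0],[[0,0,0],[21,27,0],0],[[0,0,0],[10,16,0],0],[[0,0,0],[0,0,0],0]]'
python3 -c "
from h import *
to(0,-122,150)"
```

```text
time_s: 2.85
tcp_pos: [0.591, -0.1646, 0.2047]
eef_rot: [[-0.178, 0.984, 0.003], [0.984, 0.178, 0.005], [0.004, 0.003, -1.0]]
wrist_force: [0.0, 0.3, 0.1]
grip_width: 0.0001
t 2.85 box-frame tcp mm [-1.000e-01 -1.164e+02  2.047e+02] F box [0.1 0.3 0.1] yaw 1.75 tilt [0.003 0.005] q [ 0.5   0.59 -0.44  1.53  0.27  1.08  0.18]
tool shift mm [-5.9 -0.1 54.7]
```

```bash
python3 -m creep '[[[0,0,0],[-6,0,15],0],[[0,0,0],[0,0,15],0],[[0,0,0],[0,0,5],0],[[0,0,0],[0,0,5],0],[[0,0,0],[0,0,5],0],[[0,0,0],[0,0,5],0],[[0,0,0],[0,0,5],0],[[0,0,0],[0,0,4],0],[[0,0,0],[0,0,4],0],[[0,0,0],[0,0,4],0],[[0,0,0],[0,0,4],0],[[0,0,0],[0,0,4],0],[[0,0,0],[0,0,4],0],[[0,0,0],[0,0,4],0],[[0,0,0],[0,0,4],0],[[0,0,0],[0,0,4],0],[[0,0,0],[0,0,0],0]]'
python3 - <<'E'
from h import *
import cv2
to(0,-122,104)
cv2.imwrite("pics/s1.png",cv2.resize(robot.read_camera("side")[140:340,240:500,::-1],None,fx=3,fy=3))
E
```

```text
time_s: 4.27
tcp_pos: [0.5882, -0.1772, 0.1129]
eef_rot: [[-0.172, 0.985, -0.002], [0.985, 0.172, 0.0], [0.001, -0.002, -1.0]]
wrist_force: [-1.4, 0.3, -0.3]
grip_width: -0.0001
t 4.27 box-frame tcp mm [  -5.1 -128.3  112.9] F box [-1.3  0.6 -0.3] yaw 1.744 tilt [-0.002  0.   ] q [ 0.5   0.69 -0.4   1.63  0.33  0.89  0.14]
tool shift mm [6.3 5.1 8.9]
```

View pics/s1.png

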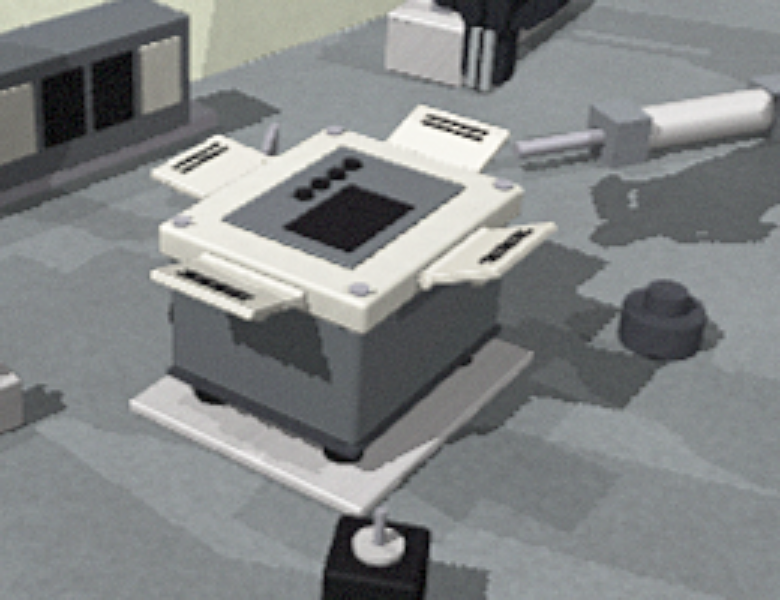

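Run:
```python
from h import *
import cv2
for n in("side","top"): cv2.imwrite(f"pics/{n}2.png",robot.read_camera(n)[:,:,::-1])
o,R,p,B=st(); print(proj("side",p),proj("top",p))
```

```text
t 4.42 box-frame tcp mm [  -4.3 -128.5  114. ] F box [ 0.3  0.1 -1.1] yaw 1.744 tilt [0. 0.] q [ 0.5   0.69 -0.4   1.63  0.33  0.89  0.14]
[[399.6179139  182.38274401]] [[436.67383572 228.97089342]]
```

View pics/side2.png

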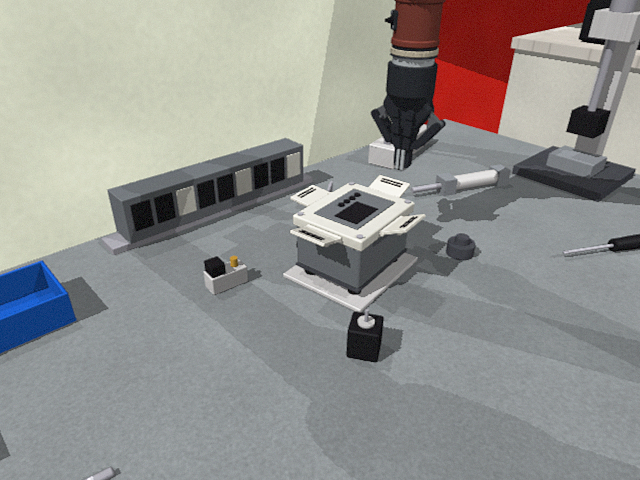

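View pics/top2.png

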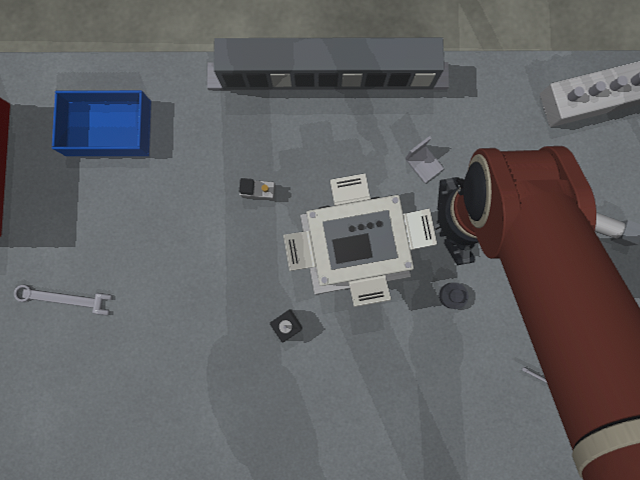

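Run:
```python
import cv2
a=cv2.imread("pics/side2.png")[50:250,330:480]; a=cv2.resize(a,None,fx=3,fy=3,interpolation=cv2.INTER_CUBIC)
b=cv2.imread("pics/top2.png")[160:310,380:500]; b=cv2.resize(b,(350,600*350//480),interpolation=cv2.INTER_CUBIC)
import numpy as np
c=np.zeros((600,800,3),np.uint8); c[:600,:450]=a; c[:b.shape[0],450:]=b; cv2.imwrite("pics/c2.png",c); print(b.shape)
```

```text
(437, 350, 3)
```

View pics/c2.png

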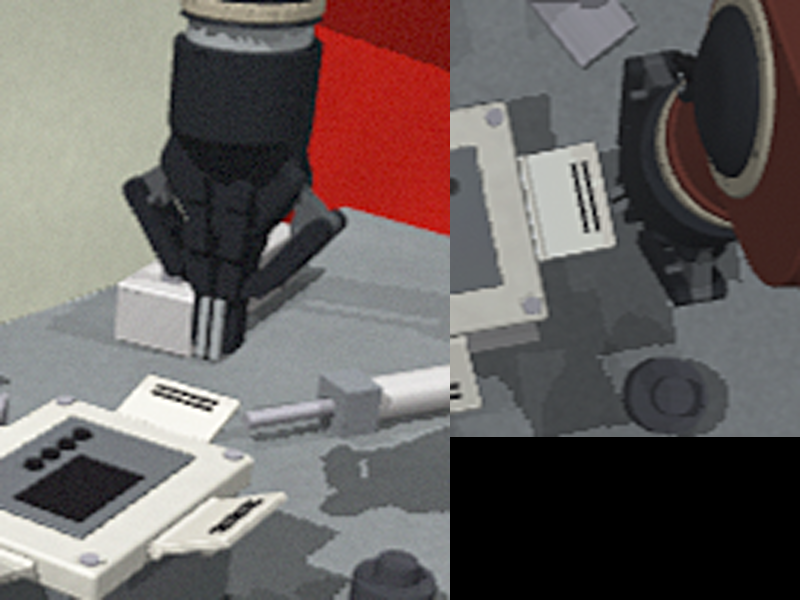

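Run:
```python
from h import *
o,R,p,B=st()
for dz in(0,.03,.08,.1,.13): print(dz,proj("side",p+[0,0,dz])[0].round(1),proj("top",p+[0,0,dz])[0].round(1))
f=lambda X:np.r_[proj("side",X)[0]-[411,117.5],proj("top",X)[0]-[458,222]]
r=least_squares(f,p+[0,0,.1]);print(r.x,r.fun,(r.x-p).round(4),(B.T@(r.x-p)).round(4))
for z in(.1,.113,.14):print(z,ray("side",(401.7,168),z))
```

```text
t 4.42 box-frame tcp mm [  -4.3 -128.5  114. ] F box [ 0.3  0.1 -1.1] yaw 1.744 tilt [0. 0.] q [ 0.5   0.69 -0.4   1.63  0.33  0.89  0.14]
0 [399.6 182.4] [436.7 229. ]
0.03 [401.3 166.2] [441.2 226.7]
0.08 [404.3 137.9] [449.5 222.5]
0.1 [405.6 126.1] [453.2 220.7]
0.13 [407.5 107.8] [459.  217.7]
[ 0.5843103  -0.18066451  0.22873103] [-0.84263451 -0.0318105   0.45952048  0.5814913 ] [-0.0047 -0.0034  0.1147] [-0.0052 -0.0025  0.1147]
0.1 [ 0.64699506 -0.25560976  0.1       ]
0.113 [ 0.62830562 -0.23087019  0.113     ]
0.14 [ 0.58948908 -0.17948799  0.14      ]
```

The pictures put the visible fingertip at side pixel (402,168), which is about 27 mm above the reported TCP, with xy agreeing. The wrist force is still near zero. I'll go down slowly and let contact settle which is right.

```bash
python3 -m creep '[[[0,0,0],[4,2,0],0],[[0,0,0],[3,2,4],0],[[0,0,0],[0,0,4],0],[[0,0,0],[0,0,4],0],[[0,0,0],[0,0,0],0]]'
python3 - <<'E'
from h import *
import cv2
to(0,-122,104)
cv2.imwrite("pics/s3.png",cv2.resize(robot.read_camera("side")[50:250,330:480,::-1],None,fx=3,fy=3))
E
```

```text
time_s: 4.83
tcp_pos: [0.5907, -0.1696, 0.1007]
eef_rot: [[-0.173, 0.985, -0.002], [0.985, 0.173, 0.0], [0.001, -0.002, -1.0]]
wrist_force: [-0.1, 0.8, -0.8]
grip_width: -0.0001
t 4.83 box-frame tcp mm [  -1.3 -121.2  100.7] F box [ 0.1  0.8 -0.8] yaw 1.744 tilt [-0.002  0.   ] q [ 0.48  0.7  -0.4   1.64  0.33  0.87  0.12]
tool shift mm [-0.8  1.3 -3.3]
```

View pics/s3.png

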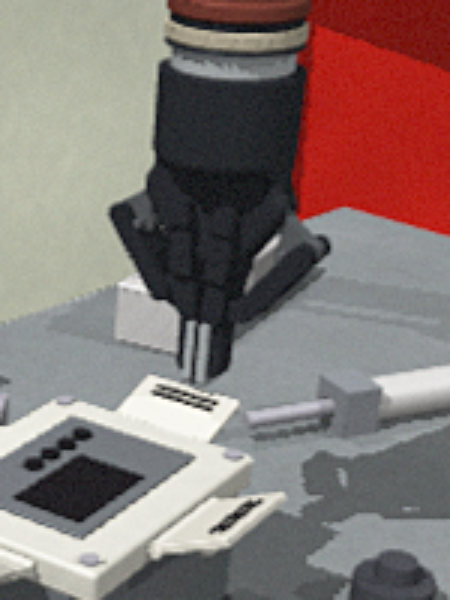

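The picture shows the tip just at the clip's outer edge, crop (200,383), and there is still no force. So the tip's bottom really is about 25 mm above the reported TCP. I'll keep going down in small steps.

```bash
python3 -m creep '[[[0,0,0],[0,0,3],0],[[0,0,0],[0,0,3],0],[[0,0,0],[0,0,0],0]]'; python3 -m creep '[[[0,0,0],[0,0,3],0],[[0,0,0],[0,0,3],0],[[0,0,0],[0,0,0],0]]'; python3 -m creep '[[[0,0,0],[0,0,3],0],[[0,0,0],[0,0,3],0],[[0,0,0],[0,0,0],0]]'
python3 - <<'E'
from h import *
import cv2
st()
cv2.imwrite("pics/s4.png",cv2.resize(robot.read_camera("side")[50:250,330:480,::-1],None,fx=3,fy=3))
E
```

```text
time_s: 5.13
tcp_pos: [0.5914, -0.1699, 0.0956]
eef_rot: [[-0.172, 0.985, -0.0], [0.985, 0.172, 0.0], [0.0, -0.0, -1.0]]
wrist_force: [-0.1, -0.4, 1.0]
grip_width: 0.0001
time_s: 5.38
tcp_pos: [0.5927, -0.17, 0.0908]
eef_rot: [[-0.172, 0.985, 0.003], [0.985, 0.172, -0.001], [-0.001, 0.002, -1.0]]
wrist_force: [0.3, -0.1, 4.3]
grip_width: 0.0001
time_s: 5.63
tcp_pos: [0.5926, -0.1701, 0.0848]
eef_rot: [[-0.172, 0.985, 0.003], [0.985, 0.172, -0.001], [-0.001, 0.002, -1.0]]
wrist_force: [0.5, -0.6, 4.6]
grip_width: 0.0004
t 5.63 box-frame tcp mm [   0.5 -122.1   84.8] F box [ 0.4 -0.7  4.6] yaw 1.744 tilt [ 0.003 -0.001] q [ 0.47  0.72 -0.39  1.65  0.34  0.83  0.11]
```

View pics/s4.png

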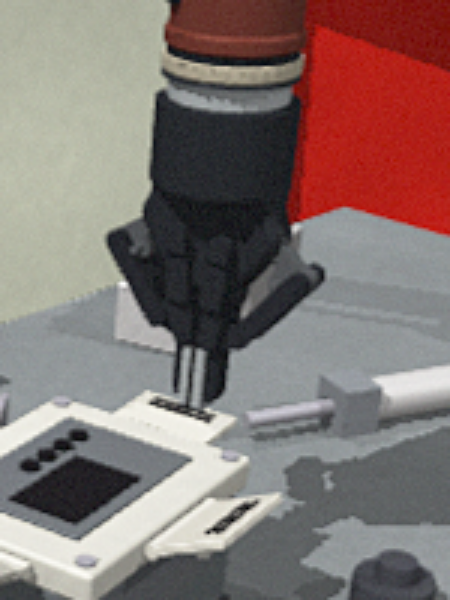

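Contact came at a reported z of about 93 mm, so the tip is the reported z plus about 28 mm. The force is steady at 4.6 N and the clip is moving, so I'll start the arc.

```bash
python3 -m creep '[[[0,0,0],[0,0,4],0],[[0,0,0],[3,0,3],0],[[0,0,0],[3,0,3],0],[[0,0,0],[3,0,3],0],[[0,0,0],[0,0,0],0]]';python3 -c "
from h import *
st()"; python3 -m creep '[[[0,0,0],[4,0,2],0],[[0,0,0],[4,0,2],0],[[0,0,0],[3,0,2],0],[[0,0,0],[0,0,0],0]]'
python3 - <<'E'
from h import *
import cv2
st()
cv2.imwrite("pics/s5.png",cv2.resize(robot.read_camera("side")[50:250,330:480,::-1],None,fx=3,fy=3))
E
```

```text
time_s: 6.1
tcp_pos: [0.591, -0.1612, 0.0718]
eef_rot: [[-0.172, 0.985, 0.002], [0.985, 0.172, -0.001], [-0.002, 0.002, -1.0]]
wrist_force: [0.5, -0.7, 4.6]
grip_width: 0.0002
t 6.1 box-frame tcp mm [   0.5 -113.    71.8] F box [ 0.4 -0.8  4.6] yaw 1.744 tilt [ 0.002 -0.001] q [ 0.46  0.73 -0.38  1.67  0.35  0.8   0.09]
time_s: 6.43
tcp_pos: [0.5892, -0.1519, 0.0658]
eef_rot: [[-0.172, 0.985, 0.003], [0.985, 0.172, -0.003], [-0.004, 0.002, -1.0]]
wrist_force: [-0.1, -2.9, 4.3]
grip_width: -0.0001
t 6.43 box-frame tcp mm [   0.3 -103.6   65.8] F box [-0.6 -2.8  4.3] yaw 1.743 tilt [ 0.003 -0.003] q [ 0.44  0.73 -0.37  1.69  0.36  0.78  0.07]
```

View pics/s5.png

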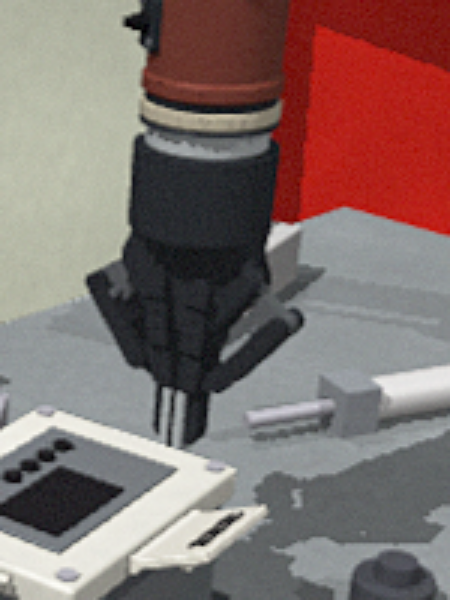

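```bash
python3 -m creep '[[[0,0,0],[2.5,0,3],0],[[0,0,0],[2.5,0,3],0],[[0,0,0],[2,0,2],0],[[0,0,0],[2,0,2],0],[[0,0,0],[0,0,0],0]]';python3 -c "
from h import *
st()"; python3 -m creep '[[[0,0,0],[2,0,2],0],[[0,0,0],[2.5,0,1.5],0],[[0,0,0],[2.5,0,1.5],0],[[0,0,0],[2.5,0,1],0],[[0,0,0],[0,0,0],0]]'
python3 - <<'E'
from h import *
import cv2
st()
cv2.imwrite("pics/s6.png",cv2.resize(robot.read_camera("side")[50:250,330:480,::-1],None,fx=3,fy=3))
E
```

```text
time_s: 6.9
tcp_pos: [0.5872, -0.1444, 0.0552]
eef_rot: [[-0.17, 0.985, 0.002], [0.985, 0.17, -0.004], [-0.004, 0.001, -1.0]]
wrist_force: [1.3, -4.8, 2.7]
grip_width: 0.0003
t 6.9 box-frame tcp mm [ -0.4 -95.8  55.2] F box [ 0.4 -5.   2.7] yaw 1.742 tilt [ 0.002 -0.004] q [ 0.42  0.74 -0.36  1.71  0.37  0.75  0.05]
time_s: 7.32
tcp_pos: [0.5856, -0.1356, 0.0492]
eef_rot: [[-0.17, 0.985, 0.002], [0.985, 0.17, -0.005], [-0.005, 0.001, -1.0]]
wrist_force: [1.0, -6.2, 2.8]
grip_width: 0.0003
t 7.32 box-frame tcp mm [ -0.4 -86.8  49.2] F box [-0.1 -6.3  2.8] yaw 1.742 tilt [ 0.002 -0.005] q [ 0.41  0.75 -0.36  1.72  0.37  0.74  0.03]
```

View pics/s6.png

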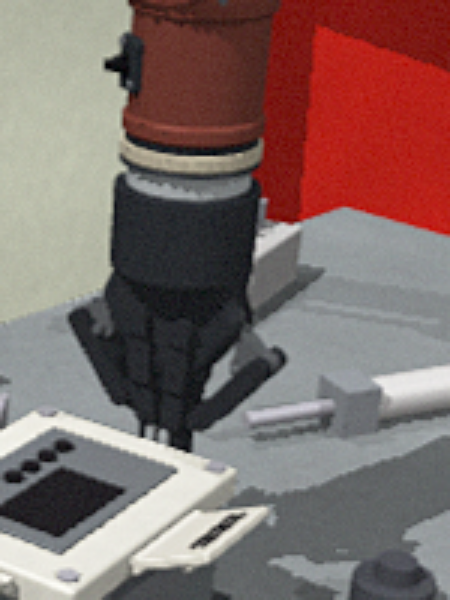

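```bash
python3 -m creep '[[[0,0,0],[2.5,0,0.5],0],[[0,0,0],[2.5,0,0.5],0],[[0,0,0],[2,0,0],0],[[0,0,0],[0,0,0],0]]'; python3 -m creep '[[[0,0,0],[1.5,0,0],0],[[0,0,0],[1.5,0,0],0],[[0,0,0],[0,0,0],0]]';python3 -c "
from h import *
st()"; python3 -m creep '[[[0,0,0],[1.5,0,0],0],[[0,0,0],[0,0,0],0]]';python3 -c "
from h import *
st()"
```

```text
time_s: 7.7
tcp_pos: [0.5836, -0.13, 0.0474]
eef_rot: [[-0.169, 0.986, -0.0], [0.986, 0.169, -0.006], [-0.006, -0.001, -1.0]]
wrist_force: [0.8, -7.2, 1.1]
grip_width: 0.0004
time_s: 7.95
tcp_pos: [0.5828, -0.1274, 0.0471]
eef_rot: [[-0.169, 0.986, -0.001], [0.986, 0.169, -0.006], [-0.006, -0.002, -1.0]]
wrist_force: [1.2, -7.5, -1.6]
grip_width: 0.0
t 7.95 box-frame tcp mm [ -1.8 -78.3  47.1] F box [-0.1 -7.6 -1.6] yaw 1.74 tilt [-0.001 -0.006] q [ 0.39  0.74 -0.35  1.74  0.37  0.73  0.01]
time_s: 8.12
tcp_pos: [0.5824, -0.1263, 0.047]
eef_rot: [[-0.169, 0.986, -0.001], [0.986, 0.169, -0.007], [-0.006, -0.002, -1.0]]
wrist_force: [1.9, -7.4, -1.8]
grip_width: -0.0001
t 8.12 box-frame tcp mm [ -1.9 -77.1  47. ] F box [ 0.6 -7.6 -1.8] yaw 1.74 tilt [-0.001 -0.007] q [ 0.39  0.74 -0.35  1.74  0.37  0.73  0.01]
```

```bash
for i in 1 2 3; do python3 -m creep '[[[0,0,0],[1,0,0],0],[[0,0,0],[1,0,0],0],[[0,0,0],[0,0,0],0]]' | grep -E "tcp|force"; done
```

```text
tcp_pos: [0.5823, -0.1263, 0.047]
wrist_force: [2.0, -9.5, -0.8]
tcp_pos: [0.5822, -0.1263, 0.0471]
wrist_force: [2.7, -12.8, -2.2]
tcp_pos: [0.582, -0.1264, 0.0471]
wrist_force: [2.5, -15.8, -2.7]
```

The force rises from 7.5 to 16 N with the tool stationary, so the clip is home. I'll release gently and go up.

```bash
python3 -m creep '[[[0,0,0],[-3,0,0],0],[[0,0,0],[-3,0,0],0],[[0,0,0],[-3,0,0],0],[[0,0,0],[-3,0,0],0],[[0,0,0],[-3,0,0],0],[[0,0,0],[-3,0,0],0],[[0,0,0],[-4,0,0],0],[[0,0,0],[-6,0,0],0],[[0,0,0],[-8,0,0],0],[[0,0,0],[-8,0,-15],0],[[0,0,0],[0,0,-30],0],[[0,0,0],[0,0,-35],0],[[0,0,0],[0,0,-30],0],[[0,0,0],[0,0,0],0]]'
python3 - <<'E'
from h import *
import cv2
to(0,122,155)
for n in("side","top"): cv2.imwrite(f"pics/{n}7.png",cv2.resize(robot.read_camera(n)[(100 if n=="side" else 140):(340),240:500,::-1],None,fx=2.4,fy=2.4))
E
```

```text
time_s: 10.03
tcp_pos: [0.5944, -0.1578, 0.1652]
eef_rot: [[-0.172, 0.985, 0.014], [0.985, 0.172, -0.001], [-0.004, 0.013, -1.0]]
wrist_force: [2.2, -0.1, -0.4]
grip_width: 0.0002
t 10.03 box-frame tcp mm [   4.3 -110.3  165.2] F box [ 2.1 -0.5 -0.4] yaw 1.744 tilt [ 0.014 -0.001] q [ 0.48  0.62 -0.43  1.59  0.3   0.98  0.14]
tool shift mm [232.3  -4.9   9.2]
```

View pics/side7.png

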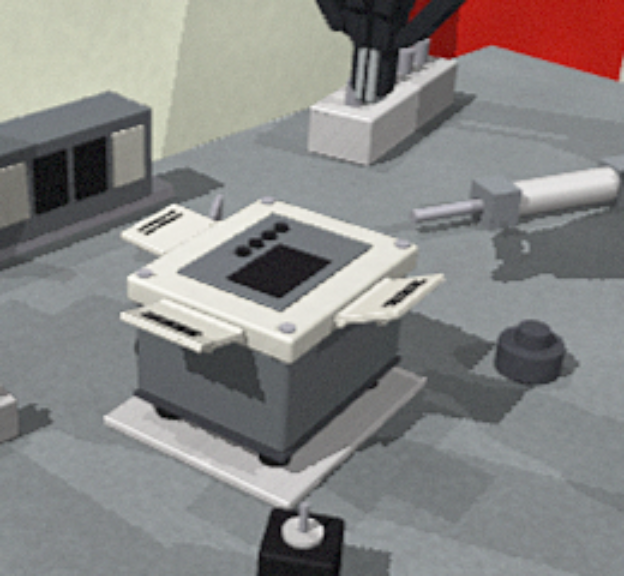

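View pics/top7.png

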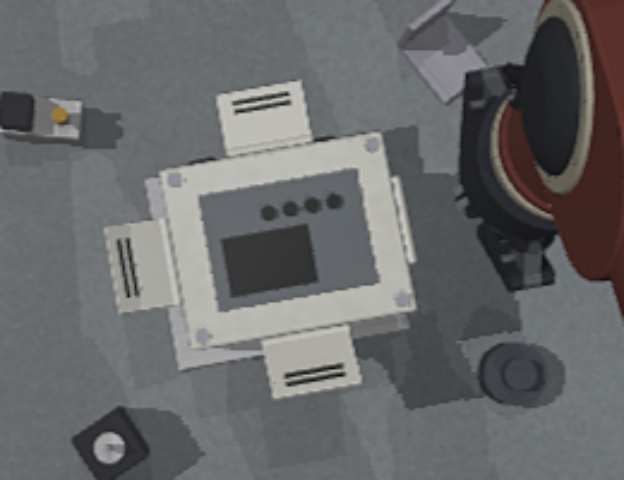

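The right clip is flat, a thin strip at (403,218) in the top crop, and the box is back at rest. Next is the left clip, reached over the lid.

```bash
python3 -m creep '[[[0,0,0],[15,0,0],0],[[0,0,0],[29,0,0],0],[[0,0,0],[29,0,0],0],[[0,0,0],[29,0,0],0],[[0,0,0],[29,0,0],0],[[0,0,0],[29,0,0],0],[[0,0,0],[29,0,0],0],[[0,0,0],[29,0,0],0],[[0,0,0],[14,0,0],0],[[0,0,0],[0,0,0],0],[[0,0,0],[0,0,0],0]]'
python3 -c "
from h import *
to(0,122,97)"
```

```text
time_s: 11.05
tcp_pos: [0.5479, 0.072, 0.1566]
eef_rot: [[-0.176, 0.984, -0.003], [0.984, 0.176, -0.0], [0.0, -0.003, -1.0]]
wrist_force: [0.3, -0.4, -0.2]
grip_width: 0.0
t 11.05 box-frame tcp mm [ -1.4 124.2 156.6] F box [ 0.2 -0.4 -0.2] yaw 1.747 tilt [-0.003 -0.   ] q [ 0.11  0.55 -0.43  1.76  0.28  0.9  -0.27]
tool shift mm [-2.2  1.6 59.6]
```

```bash
python3 -m creep '[[[0,0,0],[-2,1,15],0],[[0,0,0],[0,0,20],0],[[0,0,0],[0,0,15],0],[[0,0,0],[0,0,5],0],[[0,0,0],[0,0,5],0],[[0,0,0],[0,0,3],0],[[0,0,0],[0,0,3],0],[[0,0,0],[0,0,3],0],[[0,0,0],[0,0,3],0],[[0,0,0],[0,0,0],0]]'
python3 -c "
from h import *
st()"
```

```text
time_s: 11.88
tcp_pos: [0.5518, 0.0692, 0.0868]
eef_rot: [[-0.172, 0.985, 0.002], [0.985, 0.172, 0.001], [0.0, 0.002, -1.0]]
wrist_force: [0.1, 0.2, 3.4]
grip_width: 0.0003
t 11.88 box-frame tcp mm [  1.9 120.7  86.8] F box [0.2 0.1 3.4] yaw 1.744 tilt [0.002 0.001] q [ 0.08  0.64 -0.39  1.83  0.34  0.74 -0.32]
```

```bash
python3 -m creep '[[[0,0,0],[0,0,3],0],[[0,0,0],[0,0,4],0],[[0,0,0],[-3,0,3],0],[[0,0,0],[-3,0,3],0],[[0,0,0],[-3,0,3],0],[[0,0,0],[0,0,0],0]]' | grep -E "force";python3 -c "
from h import *
st()"; python3 -m creep '[[[0,0,0],[-4,0,2],0],[[0,0,0],[-3,0,2],0],[[0,0,0],[-3,0,2],0],[[0,0,0],[0,0,0],0]]'|grep -E "force"
python3 - <<'E'
from h import *
st()
E
```

```text
wrist_force: [-0.0, 0.3, 4.5]
t 12.38 box-frame tcp mm [  1.8 111.6  70.6] F box [0.  0.3 4.5] yaw 1.743 tilt [0.002 0.001] q [ 0.09  0.67 -0.38  1.84  0.36  0.7  -0.31]
wrist_force: [0.3, 2.8, 5.4]
t 12.72 box-frame tcp mm [  1.7 102.4  64.6] F box [0.8 2.7 5.4] yaw 1.744 tilt [0.002 0.002] q [ 0.11  0.68 -0.37  1.84  0.36  0.69 -0.3 ]
```

Forces match the right clip's, so I'll continue the arc.

```bash
python3 -m creep '[[[0,0,0],[-2.5,0,3],0],[[0,0,0],[-2.5,0,3],0],[[0,0,0],[-2,0,2],0],[[0,0,0],[-2,0,2],0],[[0,0,0],[0,0,0],0]]'|grep force; python3 -m creep '[[[0,0,0],[-2,0,2],0],[[0,0,0],[-2.5,0,1.5],0],[[0,0,0],[-2.5,0,1],0],[[0,0,0],[-2.5,0,0.5],0],[[0,0,0],[0,0,0],0]]'|grep force
python3 - <<'E'
from h import *
import cv2
st()
cv2.imwrite("pics/s8.png",cv2.resize(robot.read_camera("side")[100:340,240:500,::-1],None,fx=2.4,fy=2.4))
E
```

```text
wrist_force: [-0.6, 3.3, 5.1]
wrist_force: [-1.1, 4.9, 4.3]
t 13.55 box-frame tcp mm [ 1.3 85.7 49.3] F box [-0.2  5.   4.3] yaw 1.746 tilt [0.001 0.004] q [ 0.13  0.7  -0.37  1.85  0.38  0.66 -0.28]
```

View pics/s8.png

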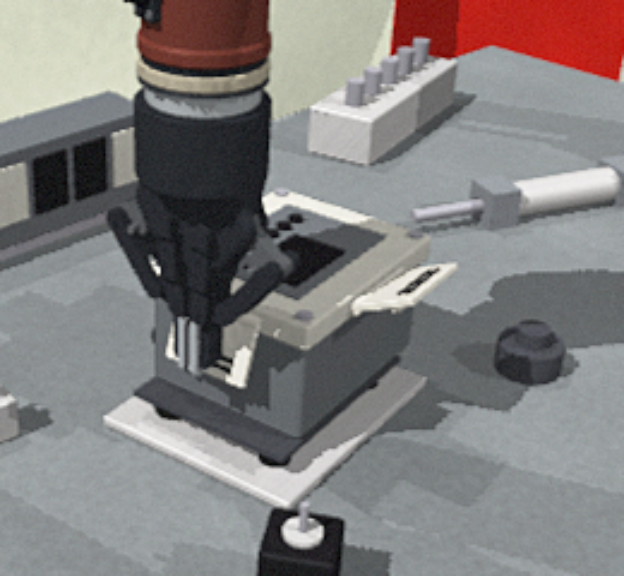

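The left clip is partly down at crop (225,350), with the fingers on it and the box pushed aside. I'll carry on inwards.

```bash
python3 -m creep '[[[0,0,0],[-2.5,0,0.5],0],[[0,0,0],[-2.5,0,0.5],0],[[0,0,0],[-2,0,0],0],[[0,0,0],[0,0,0],0]]' | grep -E "tcp|force"; for i in 1 2 3 4; do python3 -m creep '[[[0,0,0],[-1.5,0,0],0],[[0,0,0],[-1,0,0],0],[[0,0,0],[0,0,0],0]]' | grep -E "tcp|force"; done; python3 -c "
from h import *
st()"
```

```text
tcp_pos: [0.5575, 0.0279, 0.0475]
wrist_force: [-1.0, 5.8, -1.1]
tcp_pos: [0.5577, 0.0258, 0.0472]
wrist_force: [-0.4, 5.2, -0.9]
tcp_pos: [0.5579, 0.0249, 0.0472]
wrist_force: [-2.0, 7.9, -2.0]
tcp_pos: [0.558, 0.025, 0.0473]
wrist_force: [-2.2, 12.2, -1.4]
tcp_pos: [0.5582, 0.025, 0.0473]
wrist_force: [-2.2, 14.6, -1.2]
t 14.93 box-frame tcp mm [ 0.5 76.1 47.3] F box [ 0.4 14.7 -1.2] yaw 1.751 tilt [-0.003  0.012] q [ 0.16  0.71 -0.38  1.84  0.38  0.66 -0.25]
```

```bash
python3 -m creep '[[[0,0,0],[3,0,0],0],[[0,0,0],[3,0,0],0],[[0,0,0],[3,0,0],0],[[0,0,0],[3,0,0],0],[[0,0,0],[3,0,0],0],[[0,0,0],[3,0,0],0],[[0,0,0],[4,0,0],0],[[0,0,0],[6,0,0],0],[[0,0,0],[8,0,0],0],[[0,0,0],[8,0,-15],0],[[0,0,0],[0,0,-30],0],[[0,0,0],[0,0,-35],0],[[0,0,0],[0,0,-30],0],[[0,0,0],[0,0,0],0]]' | grep force
python3 -m creep '[[[0,0,0.121],[0,0,0],0],[[0,0,0.121],[0,0,0],0],[[0,0,0.121],[0,0,0],0],[[0,0,0.121],[0,0,0],0],[[0,0,0.121],[0,0,0],0],[[0,0,0.121],[0,0,0],0],[[0,0,0.121],[0,0,0],0],[[0,0,0.121],[0,0,0],0],[[0,0,0.121],[0,0,0],0],[[0,0,0.121],[0,0,0],0],[[0,0,0.121],[0,0,0],0],[[0,0,0.121],[0,0,0],0],[[0,0,0.121],[0,0,0],0],[[0,0,0],[0,0,0],0]]'
python3 -c "
from h import *
to(-107,0,156)"
```

```text
wrist_force: [0.8, -0.4, -0.0]
time_s: 17.27
tcp_pos: [0.5524, 0.0587, 0.1578]
eef_rot: [[0.986, 0.168, -0.0], [0.168, -0.986, -0.001], [-0.0, 0.001, -1.0]]
wrist_force: [-0.5, -0.9, -0.5]
grip_width: -0.0
t 17.27 box-frame tcp mm [  0.7 110.3 157.8] F box [-0.6 -0.8 -0.5] yaw 0.169 tilt [-0.    -0.001] q [-0.15  0.52  0.01  1.76 -0.    0.86 -1.54]
tool shift mm [-107.1  110.9    1.9]
```

```bash
python3 -m creep '[[[0,0,-0.006],[-12,12,0],0],[[0,0,0],[-19,20,0],0],[[0,0,0],[-19,20,0],0],[[0,0,0],[-19,20,0],0],[[0,0,0],[-19,20,0],0],[[0,0,0],[-19,19,0],0],[[0,0,0],[0,0,0],0],[[0,0,0],[0,0,0],0]]'
python3 - <<'E'
from h import *
import cv2
to(-107,0,100)
cv2.imwrite("pics/s9.png",robot.read_camera("side")[:,:,::-1])
E
```

```text
time_s: 17.93
tcp_pos: [0.466, -0.0711, 0.1581]
eef_rot: [[0.985, 0.175, -0.0], [0.175, -0.985, -0.001], [-0.0, 0.001, -1.0]]
wrist_force: [0.7, -0.1, 0.5]
grip_width: -0.0
t 17.93 box-frame tcp mm [-107.    -2.5  158.1] F box [ 0.6 -0.2  0.5] yaw 0.176 tilt [-0.    -0.001] q [ 0.1   0.4   0.01  1.98 -0.    0.75 -1.29]
tool shift mm [-0.  -2.5 58.1]
```

View pics/s9.png

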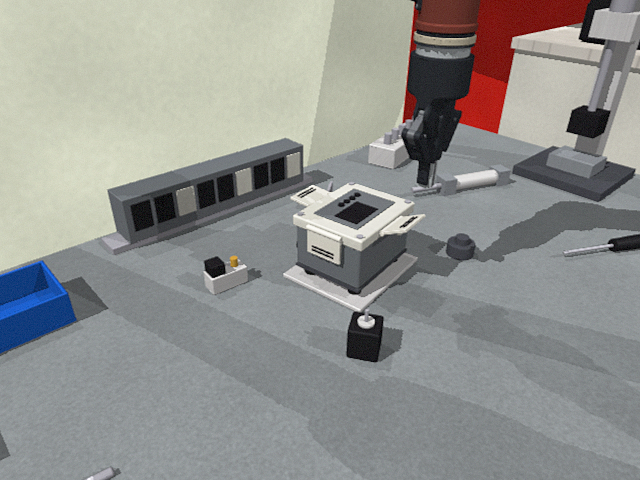

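The left clip hangs flat at (323,247). I'll go down on the front clip, with the tip above (410,222).

```bash
python3 -m creep '[[[0,0,0],[0,-2,15],0],[[0,0,0],[0,0,20],0],[[0,0,0],[0,0,13],0],[[0,0,0],[0,0,5],0],[[0,0,0],[0,0,3],0],[[0,0,0],[0,0,3],0],[[0,0,0],[0,0,3],0],[[0,0,0],[0,0,3],0],[[0,0,0],[0,0,3],0],[[0,0,0],[0,0,3],0],[[0,0,0],[0,0,0],0]]'
python3 -c "
from h import *
st()"
```

```text
time_s: 18.9
tcp_pos: [0.4663, -0.0676, 0.0868]
eef_rot: [[0.984, 0.176, -0.0], [0.176, -0.984, 0.0], [-0.0, -0.0, -1.0]]
wrist_force: [-1.3, 0.7, 3.1]
grip_width: -0.0003
t 18.9 box-frame tcp mm [-106.     0.9   86.8] F box [-1.1  0.9  3.1] yaw 0.177 tilt [-0.  0.] q [ 0.1   0.52  0.    2.06 -0.    0.56 -1.29]
```

```bash
python3 -m creep '[[[0,0,0],[0,0,3],0],[[0,0,0],[0,0,4],0],[[0,0,0],[3,0,3],0],[[0,0,0],[3,0,3],0],[[0,0,0],[3,0,3],0],[[0,0,0],[0,0,0],0]]' | grep -E "force";python3 -c "
from h import *
st()"; python3 -m creep '[[[0,0,0],[4,0,2],0],[[0,0,0],[3,0,2],0],[[0,0,0],[3,0,2],0],[[0,0,0],[0,0,0],0]]'|grep -E "force"
python3 - <<'E'
from h import *
st()
E
```

```text
wrist_force: [-0.9, 0.5, 0.7]
t 19.4 box-frame tcp mm [-96.8   1.2  70.1] F box [-0.8  0.7  0.7] yaw 0.177 tilt [-0.001  0.   ] q [ 0.09  0.56  0.    2.05 -0.    0.53 -1.3 ]
wrist_force: [-3.3, -0.4, 2.2]
t 19.73 box-frame tcp mm [-87.9   1.2  64.1] F box [-3.3  0.2  2.2] yaw 0.177 tilt [-0.003  0.   ] q [ 0.08  0.58  0.    2.03 -0.    0.54 -1.3 ]
```

Run:
```python
from h import *
import cv2
cv2.imwrite("pics/s10.png",cv2.resize(robot.read_camera("side")[130:330,270:470,::-1],None,fx=3,fy=3))
```

```text
(no output)
```

View pics/s10.png

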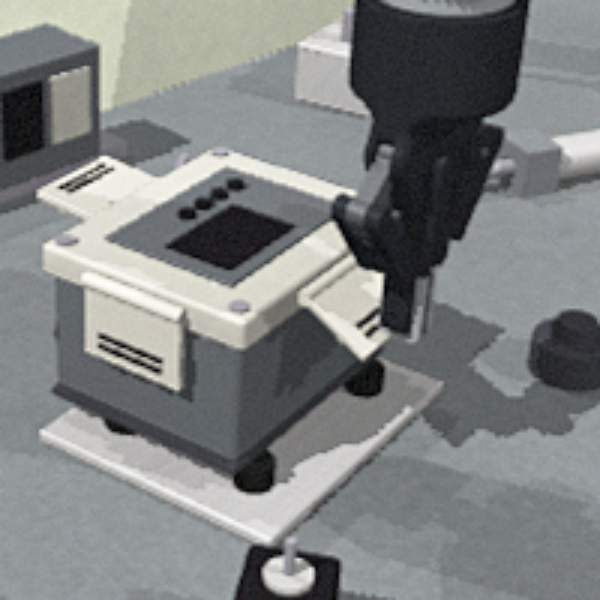

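The front clip is pitched down about 35° and the finger sits on its rib area near the free edge, crop (385,330). I'll go inwards a bit before further down.

```bash
python3 -m creep '[[[0,0,0],[3,0,0],0],[[0,0,0],[3,0,1],0],[[0,0,0],[2.5,0,3],0],[[0,0,0],[2,0,3],0],[[0,0,0],[0,0,0],0]]'|grep force; python3 -c "
from h import *
st()";python3 -m creep '[[[0,0,0],[2,0,2],0],[[0,0,0],[2,0,2],0],[[0,0,0],[2,0,1.5],0],[[0,0,0],[2,0,1.5],0],[[0,0,0],[0,0,0],0]]'|grep force
python3 - <<'E'
from h import *
import cv2
st()
cv2.imwrite("pics/s11.png",cv2.resize(robot.read_camera("side")[130:330,270:470,::-1],None,fx=3,fy=3))
E
```

```text
wrist_force: [-4.4, -0.9, 0.1]
t 20.2 box-frame tcp mm [-77.7   1.1  57.2] F box [-4.4 -0.1  0.1] yaw 0.177 tilt [-0.003  0.   ] q [ 0.08  0.6   0.01  2.01 -0.01  0.54 -1.31]
wrist_force: [-5.4, 0.3, 0.8]
t 20.62 box-frame tcp mm [-68.8   1.   50.8] F box [-5.2  1.2  0.8] yaw 0.177 tilt [-0.001  0.   ] q [ 0.07  0.62  0.01  1.99 -0.01  0.53 -1.31]
```

View pics/s11.png

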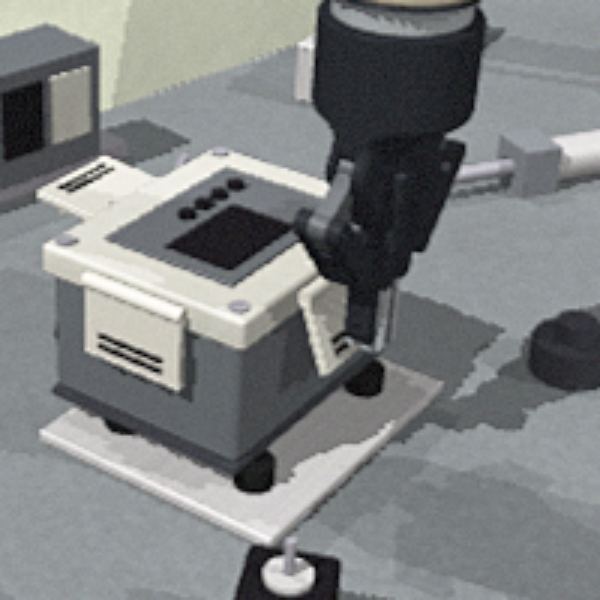

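The clip is about 65° down with the finger still on it, so I'll press home.

```bash
python3 -m creep '[[[0,0,0],[2.5,0,1],0],[[0,0,0],[2.5,0,0.5],0],[[0,0,0],[2,0,0],0],[[0,0,0],[0,0,0],0]]' | grep -E "tcp|force"; for i in 1 2 3 ; do python3 -m creep '[[[0,0,0],[1.5,0,0],0],[[0,0,0],[1,0,0],0],[[0,0,0],[0,0,0],0]]' | grep -E "tcp|force"; done; python3 -c "
from h import *
st()"
```

```text
tcp_pos: [0.5085, -0.0598, 0.0488]
wrist_force: [-4.8, -0.0, -1.1]
tcp_pos: [0.5102, -0.0594, 0.0486]
wrist_force: [-5.6, -0.7, -1.1]
tcp_pos: [0.5121, -0.059, 0.0483]
wrist_force: [-6.0, -1.3, -2.3]
tcp_pos: [0.5124, -0.059, 0.0482]
wrist_force: [-9.4, -1.3, 1.4]
t 21.75 box-frame tcp mm [-59.2   1.3  48.2] F box [-9.5  0.3  1.4] yaw 0.176 tilt [-0.011 -0.   ] q [ 0.07  0.63  0.01  1.96 -0.01  0.56 -1.32]
```

```bash
for i in 1 2 ; do python3 -m creep '[[[0,0,0],[1.5,0,0],0],[[0,0,0],[1,0,0],0],[[0,0,0],[0,0,0],0]]' | grep -E "tcp|force"; done
python3 -m creep '[[[0,0,0],[-3,0,0],0],[[0,0,0],[-3,0,0],0],[[0,0,0],[-3,0,0],0],[[0,0,0],[-3,0,0],0],[[0,0,0],[-3,0,0],0],[[0,0,0],[-3,0,0],0],[[0,0,0],[-4,0,0],0],[[0,0,0],[-6,0,0],0],[[0,0,0],[-8,0,0],0],[[0,0,0],[-4,0,-15],0],[[0,0,0],[0,0,-30],0],[[0,0,0],[0,0,-35],0],[[0,0,0],[0,0,-30],0],[[0,0,0],[0,0,0],0],[[0,0,0],[0,0,0],0]]'
python3 -c "
from h import *
to(107,0,160)"
```

```text
tcp_pos: [0.5122, -0.0592, 0.0482]
wrist_force: [-13.6, -2.5, 4.6]
tcp_pos: [0.5121, -0.0592, 0.0482]
wrist_force: [-16.8, -2.9, 10.2]
time_s: 23.5
tcp_pos: [0.4849, -0.0648, 0.1616]
eef_rot: [[0.984, 0.176, 0.007], [0.176, -0.984, -0.0], [0.007, 0.002, -1.0]]
wrist_force: [-0.0, 0.0, -0.2]
grip_width: 0.0001
t 23.5 box-frame tcp mm [-87.2   0.4 161.6] F box [-0.   0.  -0.2] yaw 0.177 tilt [ 0.007 -0.   ] q [ 0.08  0.42  0.01  1.94 -0.    0.78 -1.3 ]
tool shift mm [194.2   0.7   2.9]
```

```bash
python3 -m creep '[[[0,0,0],[14,0,0],0],[[0,0,0],[26,0,0],0],[[0,0,0],[26,0,0],0],[[0,0,0],[26,0,0],0],[[0,0,0],[26,0,0],0],[[0,0,0],[26,0,0],0],[[0,0,0],[26,0,0],0],[[0,0,0],[24,0,0],0],[[0,0,0],[0,0,0],0],[[0,0,0],[0,0,0],0]]'
python3 - <<'E'
from h import *
import cv2
to(107,0,93)
cv2.imwrite("pics/s12.png",cv2.resize(robot.read_camera("side")[130:330,270:470,::-1],None,fx=3,fy=3))
E
```

```text
time_s: 24.33
tcp_pos: [0.6737, -0.0299, 0.1569]
eef_rot: [[0.984, 0.177, -0.003], [0.177, -0.984, 0.0], [-0.003, -0.001, -1.0]]
wrist_force: [-0.3, -0.2, -0.4]
grip_width: 0.0002
t 24.33 box-frame tcp mm [104.8   1.9 156.9] F box [-0.3 -0.2 -0.4] yaw 0.178 tilt [-0.003  0.   ] q [ 0.    0.7   0.01  1.4  -0.01  1.04 -1.37]
tool shift mm [ 2.4  2.  63.9]
```

View pics/s12.png

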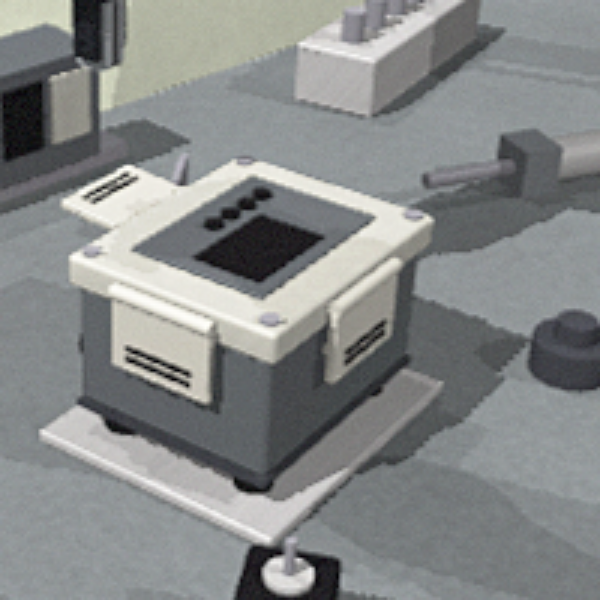

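The front clip is flat at (365,320) and the left one at (160,350). Now the back clip.

```bash
python3 -m creep '[[[0,0,0],[0,1,15],0],[[0,0,0],[0,0,25],0],[[0,0,0],[0,0,20],0],[[0,0,0],[0,0,5],0],[[0,0,0],[0,0,3],0],[[0,0,0],[0,0,3],0],[[0,0,0],[0,0,3],0],[[0,0,0],[0,0,3],0],[[0,0,0],[0,0,0],0]]'
python3 -c "
from h import *
st()"
```

```text
time_s: 25.13
tcp_pos: [0.6758, -0.0315, 0.0841]
eef_rot: [[0.984, 0.176, 0.004], [0.176, -0.984, -0.0], [0.004, 0.001, -1.0]]
wrist_force: [0.2, 0.5, 3.9]
grip_width: 0.0001
t 25.13 box-frame tcp mm [ 1.065e+02 -1.000e-01  8.410e+01] F box [0.3 0.4 3.9] yaw 0.177 tilt [ 0.004 -0.   ] q [ 0.01  0.77  0.01  1.47 -0.01  0.89 -1.37]
```

```bash
python3 -m creep '[[[0,0,0],[0,0,4],0],[[0,0,0],[-3,0,3],0],[[0,0,0],[-3,0,3],0],[[0,0,0],[-3,0,3],0],[[0,0,0],[0,0,0],0]]' | grep -E "force"; python3 -m creep '[[[0,0,0],[-4,0,2],0],[[0,0,0],[-4,0,2],0],[[0,0,0],[-3,0,2],0],[[0,0,0],[0,0,0],0]]'|grep -E "force"
python3 - <<'E'
from h import *
import cv2
st()
cv2.imwrite("pics/s13.png",cv2.resize(robot.read_camera("side")[130:330,270:470,::-1],None,fx=3,fy=3))
E
```

```text
wrist_force: [0.2, 0.4, 5.1]
wrist_force: [2.4, 0.5, 5.8]
t 25.88 box-frame tcp mm [88.2 -0.2 66.1] F box [2.4 0.  5.8] yaw 0.177 tilt [0.008 0.   ] q [ 0.01  0.77  0.01  1.55 -0.01  0.82 -1.37]
```

View pics/s13.png

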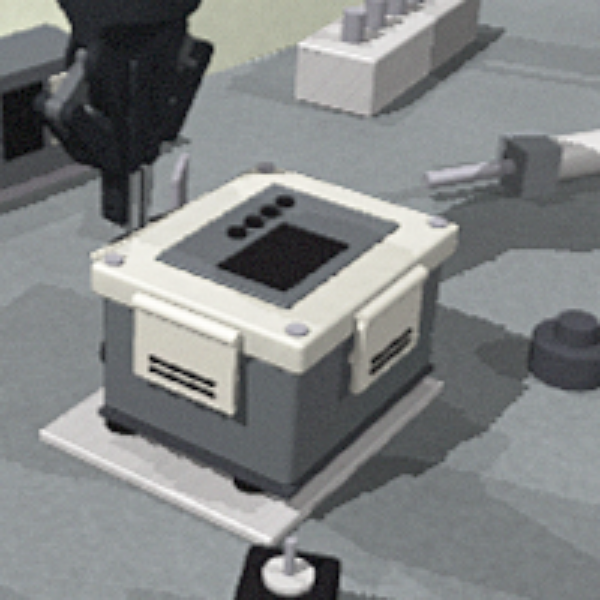

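The box is pushed towards the robot, and the finger is on the sinking back clip at (120,235). I'll continue as before.

```bash
python3 -m creep '[[[0,0,0],[-2.5,0,3],0],[[0,0,0],[-2.5,0,3],0],[[0,0,0],[-2.5,0,2.5],0],[[0,0,0],[-2,0,2],0],[[0,0,0],[0,0,0],0]]'|grep force; python3 -c "
from h import *
st()"; python3 -m creep '[[[0,0,0],[-2,0,2],0],[[0,0,0],[-2.5,0,2],0],[[0,0,0],[-2.5,0,1.5],0],[[0,0,0],[-2.5,0,1],0],[[0,0,0],[0,0,0],0]]'|grep force;python3 -c "
from h import *
st()";  python3 -m creep '[[[0,0,0],[-2.5,0,1],0],[[0,0,0],[-2.5,0,0.5],0],[[0,0,0],[-2,0,0],0],[[0,0,0],[0,0,0],0]]' | grep -E "tcp|force";python3 -c "
from h import *
st()"
```

```text
wrist_force: [2.8, 0.8, 7.1]
t 26.35 box-frame tcp mm [79.8 -0.2 56.1] F box [2.9 0.3 7.1] yaw 0.177 tilt [0.01 0.  ] q [ 0.02  0.77  0.01  1.58 -0.01  0.78 -1.36]
wrist_force: [4.8, 0.3, 5.4]
t 26.77 box-frame tcp mm [72.1 -0.2 50. ] F box [ 4.8 -0.5  5.4] yaw 0.177 tilt [0.014 0.001] q [ 0.02  0.77  0.01  1.62 -0.01  0.75 -1.36]
tcp_pos: [0.6361, -0.0385, 0.0483]
wrist_force: [6.2, 0.7, 4.1]
t 27.1 box-frame tcp mm [66.2 -0.  48.3] F box [ 6.2 -0.4  4.1] yaw 0.178 tilt [0.016 0.001] q [ 0.02  0.76  0.01  1.64 -0.01  0.73 -1.36]
```

```bash
for i in 1 2 3 4 5; do python3 -m creep '[[[0,0,0],[-1.5,0,0],0],[[0,0,0],[-1,0,0],0],[[0,0,0],[0,0,0],0]]' | grep -E "tcp|force"; done; python3 -c "
from h import *
st()"
```

```text
tcp_pos: [0.6349, -0.0386, 0.0483]
wrist_force: [8.6, 0.0, 1.8]
tcp_pos: [0.6349, -0.0384, 0.0485]
wrist_force: [12.0, 1.9, -0.1]
tcp_pos: [0.6349, -0.0381, 0.0487]
wrist_force: [15.8, 2.4, -2.6]
tcp_pos: [0.6349, -0.0379, 0.0489]
wrist_force: [19.5, 3.4, -6.7]
tcp_pos: [0.635, -0.0377, 0.0491]
wrist_force: [23.7, 4.3, -9.2]
t 28.35 box-frame tcp mm [65.2  1.  49.1] F box [24.   0.1 -9.2] yaw 0.18 tilt [0.039 0.004] q [ 0.03  0.75  0.    1.66 -0.01  0.69 -1.36]
```

```bash
python3 -m creep '[[[0,0,0],[3,0,0],0],[[0,0,0],[3,0,0],0],[[0,0,0],[3,0,0],0],[[0,0,0],[3,0,0],0],[[0,0,0],[3,0,0],0],[[0,0,0],[3,0,0],0],[[0,0,0],[4,0,0],0],[[0,0,0],[6,0,0],0],[[0,0,0],[8,0,0],0],[[0,0,0],[8,0,-15],0],[[0,0,0],[0,0,-30],0],[[0,0,0],[0,0,-35],0],[[0,0,0],[0,0,-30],0],[[0,0,0],[0,0,-30],0],[[0,0,0],[0,0,0],0],[[0,0,0],[0,0,0],0]]'
python3 - <<'E'
from h import *
import cv2
st()
for n in("side","top"): cv2.imwrite(f"pics/{n}14.png",robot.read_camera(n)[:,:,::-1])
a=cv2.imread("pics/side14.png")[165:315,270:470]; b=cv2.imread("pics/top14.png")[160:310,260:460]
cv2.imwrite("pics/side14c.png",cv2.resize(a,None,fx=4,fy=4,interpolation=cv2.INTER_CUBIC));cv2.imwrite("pics/top14c.png",cv2.resize(b,None,fx=4,fy=4,interpolation=cv2.INTER_CUBIC))
E
```

```text
time_s: 29.68
tcp_pos: [0.6604, -0.0343, 0.1864]
eef_rot: [[0.984, 0.176, 0.002], [0.176, -0.984, -0.0], [0.001, 0.001, -1.0]]
wrist_force: [-0.8, 0.2, -1.1]
grip_width: -0.0001
t 29.68 box-frame tcp mm [ 9.090e+01 -1.000e-01  1.864e+02] F box [-0.8  0.3 -1.1] yaw 0.177 tilt [ 0.002 -0.   ] q [ 0.01  0.65  0.01  1.41 -0.01  1.08 -1.37]
```

View pics/side14c.png

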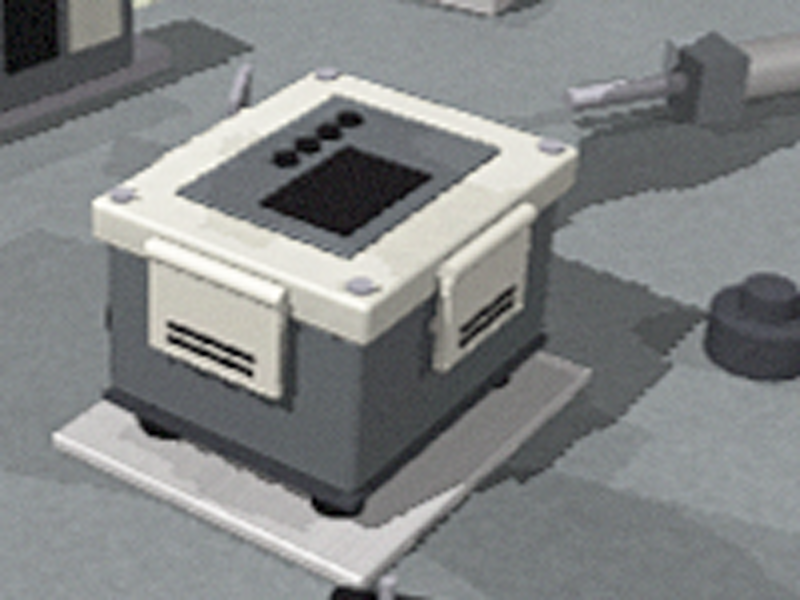

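View pics/top14c.png

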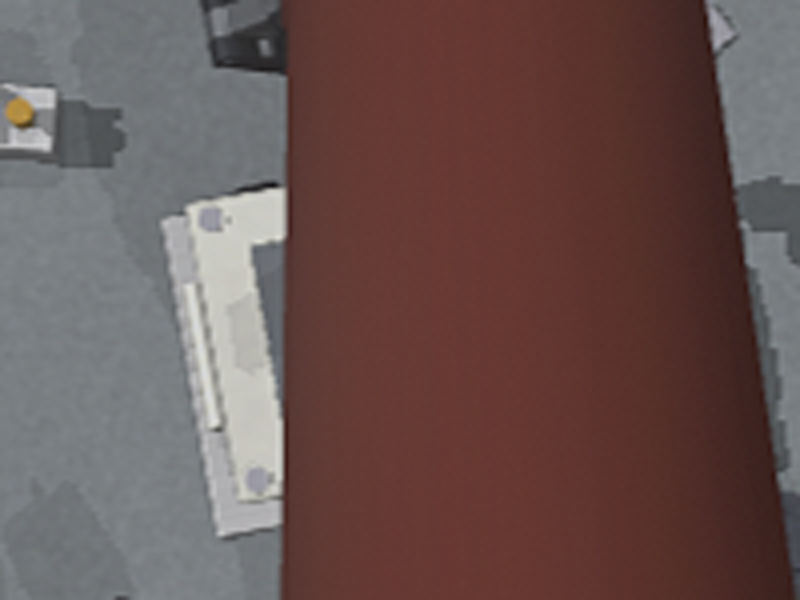

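The left and front clips are flat. The arm hides the back clip in the top view, so I'll move it aside.

```bash
python3 -m creep '[[[0,0,0],[0,15,-10],0],[[0,0,0],[0,32,-10],0],[[0,0,0],[0,32,0],0],[[0,0,0],[0,32,0],0],[[0,0,0],[0,32,0],0],[[0,0,0],[0,32,0],0],[[0,0,0],[0,32,0],0],[[0,0,0],[0,32,0],0],[[0,0,0],[0,20,0],0],[[0,0,0],[0,0,0],0],[[0,0,0],[0,0,0],0]]'
python3 - <<'E'
from h import *
import cv2
for n in("side","top"): cv2.imwrite(f"pics/{n}15.png",robot.read_camera(n)[:,:,::-1])
b=cv2.imread("pics/top15.png")
cv2.imwrite("pics/top15c.png",cv2.resize(b[160:310,260:460],None,fx=4,fy=4,interpolation=cv2.INTER_CUBIC))
E
```

```text
time_s: 30.7
tcp_pos: [0.7038, -0.2904, 0.2014]
eef_rot: [[0.985, 0.173, -0.006], [0.173, -0.985, 0.002], [-0.005, -0.003, -1.0]]
wrist_force: [0.5, -0.2, 0.6]
grip_width: -0.0001
```

View pics/top15c.png

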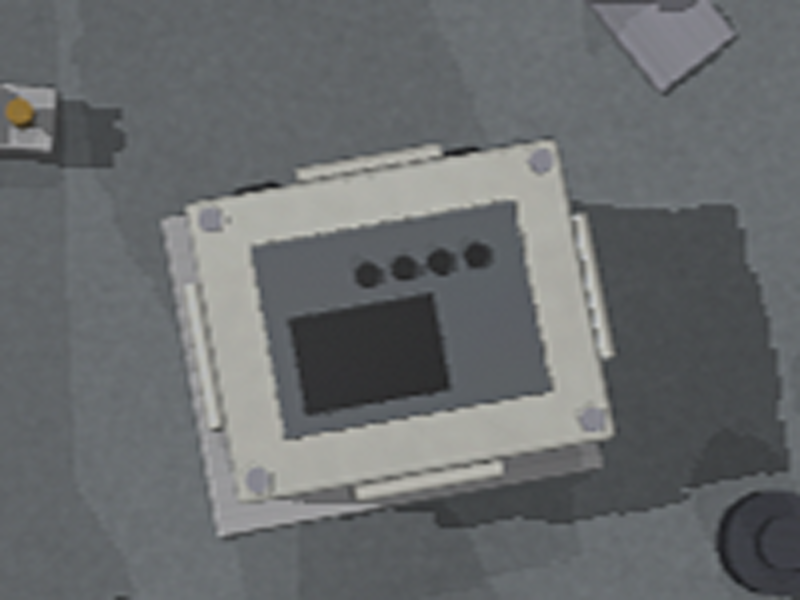

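View pics/top15.png

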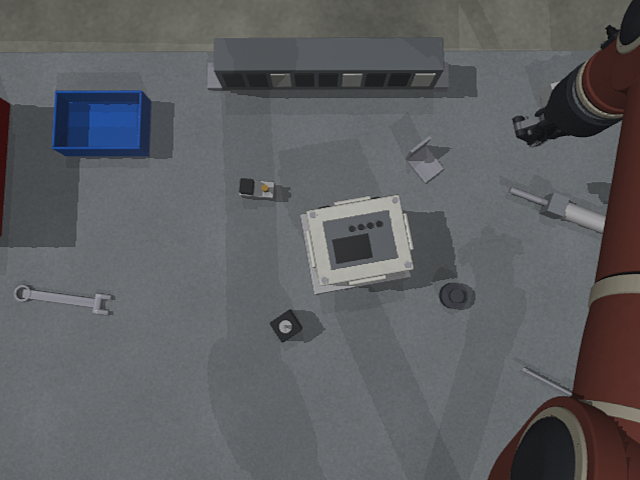

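All four clips show as thin strips of about 5 mm against the lid edge, at (370,163), (592,285), (430,480) and (200,357) in the crop. Nothing in the top view has moved: the motor, valve, bracket and collar are at the same pixels as at the start. I'll hand in.

```bash
python3 -c "
from plant import robot
print(robot.hand_in(), robot.get_obs()['time_s'])"
```

```text
the job is handed in; nothing more can be done
the job is handed in; nothing more can be done
```

All four clips are down and home by every check I could make, and I handed the job in about 31 s into the 72 s limit.

- **Pressing:** I closed them in the order right, left, front, back. Each was followed inwards until the box reached its stop and the force rose with the tool standing still. The peak sideways forces were about 16, 15, 17 and 24 N.
- **Last pictures:** In the top view all four clips are thin strips along the lid edge. The side view shows the left and front clips flat. The box is back at rest, and the motor, valve, bracket and collar are at the same pixels as at the start. The arm is clear of everything.
- **What disagreed:** The closed fingertips were about 27 mm higher than the reported TCP, as both the camera and first contact showed, so I corrected for that. The front and back clips also stopped about 6 mm apart relative to my estimated box position. I put that down to a position error of about 3 mm plus some tool tilt while pressing. The back clip's flatness was checked only by force and the top view, since the side camera cannot see it, so an opening of a degree or two would not have shown.

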